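Right the fallen bottle and hold the funnel over it

TASK

Stand the fallen open yellow bottle back upright on the blue stripe of the white tray, in the gap in its row, and let go of it. Then take the green funnel by its side grip out of its stand, carry it over the tube rack and bottles, and finish while still holding it still and upright with the spout centred about one centimetre above the yellow bottle's mouth, ready for a colleague to pour. The funnel must never touch the bottle; leave everything else where it is.

Things in the scene. Friction and masses are not known exactly. Their poses are not given: they have to be found in the camera images.
- bottle: open, empty yellow square bottle, 0.06-0.13 kg: body 44 x 44 mm, 94 mm tall, 36 mm square shoulder to 100 mm, open round neck (34 mm outside, 28 mm inside) to 125 mm. Origin: centre of its underside; z points to the mouth, x and y are square to the flat sides. It starts lying on a flat side on the tray, mouth roughly to the tray's +y, underside near the row
- mouth (a point): centre of the yellow bottle's mouth, at the rim, 125 mm along the bottle's z from its underside; same axes as the bottle
- funnel: green funnel, 0.06-0.1 kg: spout 12 mm wide, 36 mm long; cone to 38 mm wide at 60 mm up; straight cup 64 mm wide from 60 to 98 mm up. Origin: spout's lower end, z up. Upright flat grip on its -x side: 10 mm thick (y), 32 to 75 mm from the axis, 64 to 98 mm up. It starts with the cup's flat underside on the stand, spout down through a 50 mm hole: lift over 60 mm to free it
- spout (a point): lower end of the funnel's spout, on its axis (same point as the funnel's origin)
- funnel_grip (a point): middle of the funnel's side grip, where to pinch it across its 10 mm thickness: at (-58, 0, +84) mm from the spout's lower end in the funnel's frame; same axes as the funnel
- stand: fixed funnel stand: top plate 90 x 90 mm, its top 80 mm above the table, on four posts and a 100 mm square foot. Origin: centre of its foot on the table, z up
- tray: fixed shallow white tray 330 (x) x 258 (y) mm, floor 8 mm above the table, rims 14 mm high along its long sides. A 70 mm wide blue stripe runs along x, its middle 50 mm to the tray's -y from the centre; bottles stand on it in a row, three places 90 mm apart (the gap may be any of them). Origin: centre, at table height, z up
- lane (a point): middle of the blue stripe, at the tray's floor (8 mm above the table); x runs along the stripe, y across it, z up
- neighbour_a: loose dark magenta capped square bottle standing in the row, 44 x 44 mm, 131 mm tall with its blue cap. Origin: centre of its underside
- neighbour_b: loose purple capped square bottle standing in the row, 44 x 44 mm, 131 mm tall with its blue cap. Origin: centre of its underside
- rack: fixed wooden tube rack between the tray and the funnel stand, 200 (x) x 50 (y) mm, capped tubes reach 118 mm above the table. Origin: centre of its underside, z up
- beaker: loose clear beaker, 80 mm wide, 100 mm tall; bystander. Origin: centre of its underside
- amber_a: loose small amber bottle, 36 mm wide, 75 mm tall; bystander. Origin: centre of its underside
- amber_b: another such amber bottle
- white_jar: loose white jar, 66 mm wide, 80 mm tall; bystander. Origin: centre of its underside
Things that resemble listed ones, but are neither listed nor needed, are in the scene too. Leave any orange look-alike of the stand alone. There is more than one size of the bottle; the job needs the larger.

How it is judged:
By the outcome, as a careful person would: the job done as asked, in the order asked, and still so for the second after the job is handed in, while the arm keeps its last pose, push and grip.
It also fails if it takes over 67 s, if anything falls off the work surface, if the arm or the gripper's body presses on something with over 40 N, if the wrist force passes 120 N, or if a joint passes its speed limit or range.

ROBOT

A 6-joint arm with a two-finger parallel gripper is mounted at the origin on the work surface. World frame = base frame: x ahead of the robot, y to its left, z up, the work surface at z = 0. Lengths are in m, angles in rad, forces in N, time in s.
With the tool pointing down it reaches from about 0.325 to 0.775 m from the base axis. Payload 5.5 kg.
Tool frame: the origin (TCP) lies between the finger pads; the fingertips stand ahead of it and the grasp point (between the pads) lies 3 mm ahead of it (tip_reach is the z of the fingertips in the tool frame, in m); z points along the fingers, y is the line along which they close (so a half turn about z gives the same grasp; the last joint's range is limited). The gripper opens to 88 mm and grips with 3 to 60 N. Pads are 20 mm wide; open, the fingers measure 115 mm over their backs; the gripper's body (75 mm by 178 mm) begins 61 mm behind the grasp point.
Start: joints at [-1.276, 0.091, 1.231, -0, 1.82, -0.057], TCP at [0.207, -0.563, 0.245] pointing down, gripper open.
Joint ranges: [-2.87, 2.87], [-0.86, 2.18], [0.17, 2.46], [-1.51, 4.65], [0.06, 2.69], [-2.65, 2.65]. Speed limits (rad/s): [2.57, 2.57, 3.01, 3.14, 3.14, 3.14].

INTERFACE

Orientations are given as a unit quaternion [x, y, z, w].
In Python, from workcell import * gives the robot as it stands. The module is installed in compiled form; this text tells all that it offers.
- The arm moves only by the tool apply_moves, never from a script. Its argument "motion" is a list that holds one entry, the list of rows, each a list of 6 numbers: the shift along the tool's x, y, z in m, then the turn, a rotation vector about the tool's x, y, z in rad. In form: [[[tx, ty, tz, ax, ay, az], ...]]. A call has 1 to 20 rows; each row is the pose to reach, as a shift and turn from the pose commanded when the call began, along the tool's axes at that moment; what a row does not reach only later rows make up. A row lasts 1/8 s, in which the tool goes at most 62.5 mm and 10.7 degrees, less where a joint would pass 70% of its speed; a pose out of reach is approached as far as the arm can. A call with a gripper value outside its range is refused whole. "fingers" is the opening, from 0 (shut) to 1 (fully open), set as the call begins (left out, the last holds). The fingers move at their own pace and stop on an object; the grip force is fixed at half the most. Time passes only in rows, so rows that repeat a pose let the fingers close. It gives the time, the measured TCP pose, the force, the opening and the grip force at its end, in the units of the state.
- read_state(): the state, without advancing time (a new reading comes with each control period).
- snapshot(name): name is "scene" or "top"; returns the picture (480x640x3 uint8, red, green, blue); there is no depth.
- camera_model(name): a dict with "intrinsics" (3x3 intrinsics, pixels), "dist" ([k1, k2, p1, p2, k3] as OpenCV has them; the pictures are not rectified), "world_from_camera" (4x4, takes a point from camera to world coordinates). Camera axes: x right, y down, z forward; pixel columns grow to the right and rows downward; lengths in m; the calibration is good to about 2 mm. A picture is of the moment at which its call begins. camera_model takes no time and is no camera call.
- sign_off(): hands the job in; it is judged then, once.
The state is a dict: "t": time; "joints": joint angles; "dq": joint speeds; "joint_efforts": joint torques, N m; "tool_pos": TCP position; "eef_rot": TCP orientation; "ft_force": force on the tool from outside, world axes, zero at the start; "ft_torque": the same for the moment, N m; "opening": opening from 0.0 (shut) to 1.0 (fully open); "finger_force": force on a finger pad.
Only numpy, scipy, OpenCV 4.12 (cv2) and the standard library are available. Lean on these libraries where they do the work, as an engineer would, in place of code of your own. Each camera call takes 0.05 s, during which the arm holds its last target. There are 200 camera calls.

## Working session

There is one attempt and no reset: what is moved stays moved. The work goes in short steps, Python scripts to look and compute and a tool call to move; the robot and the scene stay as the last step left them, time stands still between calls to the robot, and variables do not carry over. Pictures are saved under pics/ and viewed, at most 13 in all, crops included, and the job is handed in when it is done.

Besides the shell and the picture viewer there is one more tool, called as name(argument=value, ...) on one line, values as JSON. apply_moves: Moves the arm, as the interface text tells. Its arguments: {"type":"object","properties":{"motion":{"type":"array","items":{"type":"array","items":{"type":"array","items":{"type":"number"}}}},"fingers":{"type":"number"}},"required":["motion"]}

```bash
mkdir -p pics; python3 - <<'E'
from workcell import *
import cv2, numpy as np
np.set_printoptions(precision=4,suppress=True)
for n in("scene","top"):
    im=snapshot(n); cv2.imwrite(f"pics/{n}0.png",im[:,:,::-1]); m=camera_model(n)
    print(n,m["intrinsics"],m["dist"],m["world_from_camera"])
s=read_state(); print(s)
E
```

```text
scene [[459.0538   0.     310.4752]
 [  0.     459.0538 238.0328]
 [  0.       0.       1.    ]] [0.0324 0.     0.     0.     0.    ] [[ 0.183   0.7515 -0.6339  1.1254]
 [ 0.983  -0.1285  0.1314 -0.0822]
 [ 0.0173 -0.6471 -0.7622  0.8137]
 [ 0.      0.      0.      1.    ]]
top [[509.9764   0.     321.2308]
 [  0.     509.9764 239.1939]
 [  0.       0.       1.    ]] [-0.1463  0.      0.      0.      0.    ] [[ 0.0258 -0.9984  0.0495  0.4537]
 [-0.9996 -0.0263 -0.0101  0.0257]
 [ 0.0114 -0.0492 -0.9987  1.3478]
 [ 0.      0.      0.      1.    ]]
{'t': 0.1, 'joints': array([-1.2757,  0.0918,  1.2317, -0.    ,  1.8198, -0.0567]), 'dq': array([ 0.0003, -0.0022, -0.0021,  0.0007, -0.0005,  0.0004]), 'joint_efforts': array([  0.0035, -44.7856, -40.757 ,   0.0702,   0.0285,  -0.0001]), 'tool_pos': array([ 0.2067, -0.563 ,  0.2436]), 'eef_rot': array([ 0.9846,  0.175 , -0.0001, -0.0009]), 'ft_force': array([-1.3612,  0.2124,  0.1014]), 'ft_torque': array([ 0.0073, -0.0322,  0.0071]), 'finger_force': 0.0, 'opening': 1.000501109574079}
```

View pics/scene0.png

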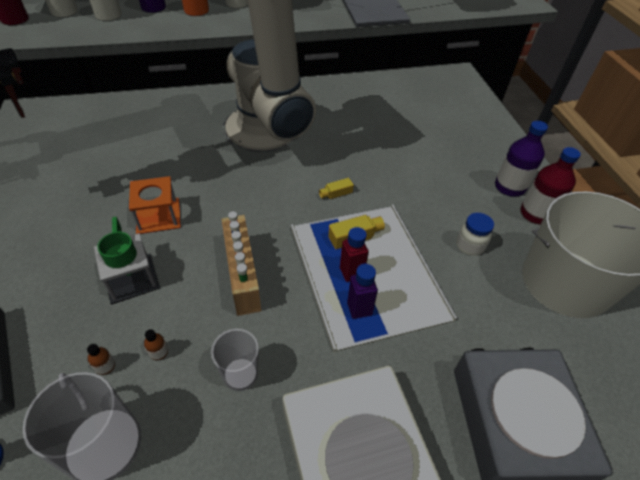

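View pics/top0.png

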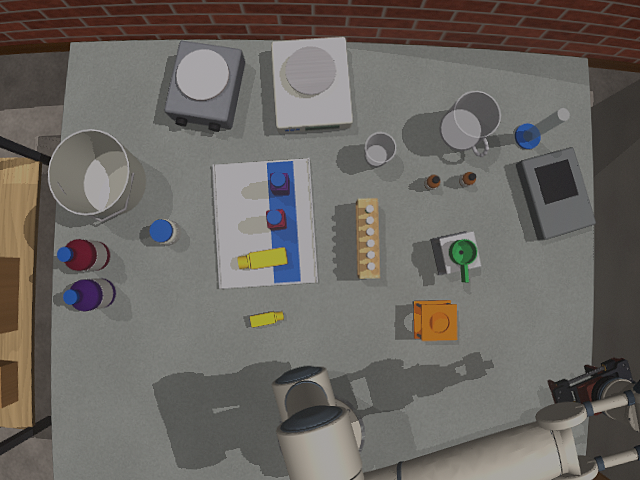

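The top view shows the fallen yellow bottle at about (262,260), with its neck at (242,262) and its base at (286,257) on the blue stripe. Its neighbours are magenta (276,217) and purple (279,183), so the gap is the nearest place in the row. The green funnel is at (463,252) with its grip at (465,275), the rack at (368,238), and the small decoy bottle at (265,320). The scene view shows the same layout, with the bottle at (355,231) and the funnel at (117,248).

```bash
cat > h.py <<'E'
from workcell import *
import cv2, numpy as np
from scipy.spatial.transform import Rotation as R
np.set_printoptions(precision=4,suppress=True)
CM={n:camera_model(n) for n in("scene","top")}
def rays(n,px):
    m=CM[n]; p=cv2.undistortPoints(np.float64(px).reshape(-1,1,2),m["intrinsics"],m["dist"]).reshape(-1,2)
    W=m["world_from_camera"]; return W[:3,3],np.c_[p,np.ones(len(p))]@W[:3,:3].T
def plane(n,px,z):
    c,d=rays(n,px); return c+d*((z-c[2])/d[:,2])[:,None]
def tri(a,b):
    c1,d1=rays("scene",[a]);c2,d2=rays("top",[b]);d1,d2=d1[0],d2[0]
    t=np.linalg.lstsq(np.c_[d1,-d2],c2-c1,rcond=None)[0]
    p,q=c1+t[0]*d1,c2+t[1]*d2; return (p+q)/2,np.linalg.norm(p-q)
HUE=dict(yellow=((22,120,80),(34,255,255)),green=((50,120,40),(80,255,255)),blue=((105,150,60),(125,255,255)),white=((0,0,150),(180,40,255)))
def blobs(im,c,amin=30):
    m=cv2.inRange(cv2.cvtColor(im,cv2.COLOR_RGB2HSV),*map(np.array,HUE[c]))
    cs=cv2.findContours(m,cv2.RETR_EXTERNAL,cv2.CHAIN_APPROX_NONE)[0]
    return sorted([k.reshape(-1,2) for k in cs if cv2.contourArea(k)>amin],key=lambda k:-cv2.contourArea(k.reshape(-1,1,2)))
def snap(n,f=None):
    im=snapshot(n)
    if f: cv2.imwrite(f"pics/{f}.png",im[:,:,::-1])
    return im
def rot(): return R.from_quat(read_state()["eef_rot"])
E
python3 - <<'E'
from h import *
for n in("scene","top"):
    im=cv2.imread(f"pics/{n}0.png")[:,:,::-1].copy()
    for c in HUE:
        for k in blobs(im,c)[:6]:
            r=cv2.minAreaRect(k); b=cv2.boxPoints(r)
            M=cv2.moments(k.reshape(-1,1,2))
            print(n,c,"A",M["m00"],"cen",np.round([M["m10"]/M["m00"],M["m01"]/M["m00"]],1),"box",b.round(1).tolist())
    k=blobs(im,"yellow"); 
big=cv2.imread("pics/top0.png"); sc=cv2.imread("pics/scene0.png")
a=cv2.resize(big[150:300,200:320],None,fx=4,fy=4,interpolation=cv2.INTER_CUBIC)
b=cv2.resize(sc[190:340,280:360+20],None,fx=3,fy=4,interpolation=cv2.INTER_CUBIC)
cv2.imwrite("pics/crop0.png",np.hstack([a,b])[:, :800])
E
```

```text
scene yellow A 632.0 cen [353.6 226.3] box [[325.6000061035156, 226.39999389648438], [377.6000061035156, 206.89999389648438], [385.20001220703125, 227.1999969482422], [333.20001220703125, 246.6999969482422]]
scene yellow A 279.0 cen [335.4 186.7] box [[316.6000061035156, 187.6999969482422], [349.29998779296875, 175.3000030517578], [353.20001220703125, 185.39999389648438], [320.5, 197.89999389648438]]
scene green A 834.0 cen [114.5 246. ] box [[93.69999694824219, 260.5], [107.5, 214.6999969482422], [137.10000610351562, 223.60000610351562], [123.4000015258789, 269.3999938964844]]
scene blue A 1765.5 cen [345.4 287.5] box [[308.8999938964844, 225.8000030517578], [338.79998779296875, 213.89999389648438], [386.20001220703125, 332.5], [356.3999938964844, 344.3999938964844]]
scene blue A 385.0 cen [479.8 222.7] box [[467.0, 213.0], [493.0, 213.0], [493.0, 232.0], [467.0, 232.0]]
scene blue A 220.5 cen [365.3 271.9] box [[357.0, 264.0], [374.0, 264.0], [374.0, 280.0], [357.0, 280.0]]
scene blue A 164.5 cen [356.8 234.7] box [[347.8999938964844, 229.0], [364.1000061035156, 226.6999969482422],
[... 2494 characters left out ...]
.0, 41.29999923706055], [346.29998779296875, 36.5], [351.70001220703125, 122.80000305175781], [276.5, 127.5]]
top white A 5320.0 cen [ 88.  171.6] box [[48.0, 129.0], [128.0, 129.0], [128.0, 214.0], [48.0, 214.0]]
top white A 2654.0 cen [325.8 453.6] box [[290.3999938964844, 434.79998779296875], [342.3999938964844, 418.8999938964844], [359.70001220703125, 475.70001220703125], [307.79998779296875, 491.6000061035156]]
top white A 2651.0 cen [515.  465.1] box [[432.8999938964844, 475.6000061035156], [552.5, 436.5], [564.7999877929688, 474.1000061035156], [445.20001220703125, 513.2999877929688]]
top white A 1940.0 cen [202.1  73.9] box [[177.0, 50.0], [228.0, 50.0], [228.0, 98.0], [177.0, 98.0]]
```

View pics/crop0.png

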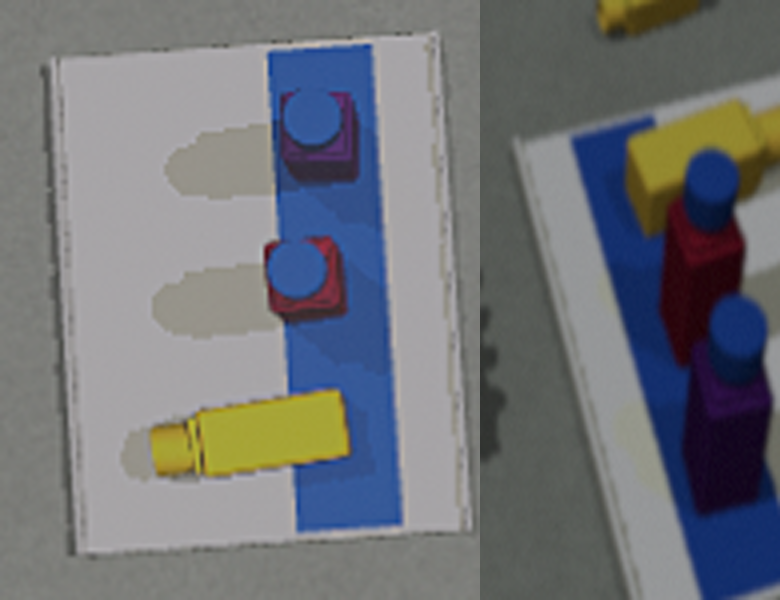

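```bash
python3 - <<'E'
from h import *
c=lambda *p:[(200+x/4-.375,150+y/4-.375) for x,y in p]
print("bottle top corners z52",plane("top",c((341,391),(350,457),(205,476),(197,410)),.052))
print("neck end z~.025",plane("top",c((150,428),(154,475)),.030))
P=plane("top",c((285,47),(372,47)) and c((268,51),(372,45),(402,524),(298,531)),.008);print("stripe",P, "mid",P.mean(0),"yaw",np.degrees(np.arctan2(*(P[0]+P[1]-P[2]-P[3])[[1,0]])))
print("tray outer corners",plane("top",c((52,58),(436,34),(470,530),(78,552)),.014))
print("caps mag,purp",plane("top",c((297,270),(313,118)),.139))
s=lambda x,y:(280+(x-480)/3-.33,190+y/4-.375)
T=lambda x,y:c((x,y))[0]
print("tri bottle base top near(x-) corner",tri(s(630,160),T(350,457)),)
print("tri shoulder low",tri(s(740,101),T(205,476)))
print("tri cap mag",tri(s(712,177),T(297,270)),"pur",tri(s(738,325),T(313,118)))
a=cv2.imread("pics/top0.png"); b=cv2.imread("pics/scene0.png")
A=cv2.resize(a[215:300,425:505],None,fx=5,fy=5,interpolation=cv2.INTER_CUBIC)
B=cv2.resize(b[210:295,85:165],None,fx=5,fy=5,interpolation=cv2.INTER_CUBIC)
cv2.imwrite("pics/fun0.png",np.hstack([A,B]))
print("rack",plane("top",[(357,198),(379,198),(381,278),(358,278)],.1))
E
```

```text
bottle top corners z52 [[0.4946 0.1044 0.052 ]
 [0.4529 0.0975 0.052 ]
 [0.4383 0.1894 0.052 ]
 [0.4801 0.1958 0.052 ]]
neck end z~.025 [[0.4681 0.2289 0.03  ]
 [0.4378 0.2253 0.03  ]]
stripe [[0.7208 0.1626 0.008 ]
 [0.7265 0.0936 0.008 ]
 [0.4099 0.0646 0.008 ]
 [0.4035 0.1327 0.008 ]] mid [0.5652 0.1134 0.008 ] yaw 5.302510056933323
tray outer corners [[0.7119 0.306  0.014 ]
 [0.7338 0.0511 0.014 ]
 [0.4073 0.02   0.014 ]
 [0.3857 0.2763 0.014 ]]
caps mag,purp [[0.5632 0.1275 0.139 ]
 [0.6547 0.1209 0.139 ]]
tri bottle base top near(x-) corner (array([0.4532, 0.1002, 0.0265]), np.float64(0.0025667785478525685))
tri shoulder low (array([0.4382, 0.1903, 0.044 ]), np.float64(0.00019192634233192586))
tri cap mag (array([0.5637, 0.1277, 0.1324]), np.float64(0.0005743476215211652)) pur (array([0.6553, 0.1208, 0.1344]), np.float64(0.000959855322394241))
rack [[ 0.6195 -0.0725  0.1   ]
 [ 0.6211 -0.127   0.1   ]
 [ 0.4242 -0.1359  0.1   ]
 [ 0.4229 -0.0793  0.1   ]]
```

View pics/fun0.png

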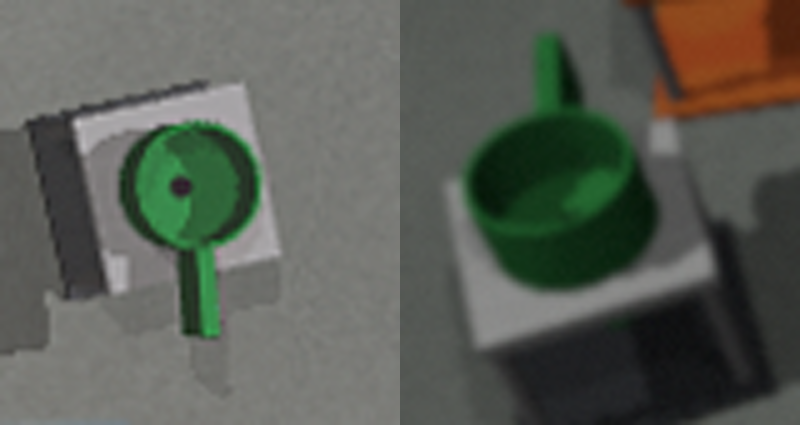

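The crop shows the funnel rim centre at about (190,187), which is full-image (462.6,252). Its grip runs down to (210,335), which is (466.6,281.6). The stand has a slight yaw, and the grip points to −x.

```bash
cat >> h.py <<'E'
def frame(y,z):
    y=np.array(y,float);z=np.array(z,float);y/=np.linalg.norm(y);z/=np.linalg.norm(z);return R.from_matrix(np.c_[np.cross(y,z),y,z])
def row(g,Rt,p0=None,R0=None):
    "row to bring the grasp point to g with orientation Rt"
    s=read_state(); p0=s["tool_pos"] if p0 is None else p0; R0=rot() if R0 is None else R0
    tcp=np.array(g)-Rt.apply([0,0,.003])
    return np.round(np.r_[R0.inv().apply(tcp-p0),(R0.inv()*Rt).as_rotvec()],3).tolist()
B=np.radians(9.1); u=np.array([np.cos(B),np.sin(B),0]); a=np.array([-np.sin(B),np.cos(B),0]); Z=np.array([0,0,1.])
E
python3 - <<'E'
from h import *
import workcell
print([x for x in dir(workcell) if not x.startswith("__")][:30], getattr(workcell,"tip_reach",None))
t=lambda x,y:(425+x/5-.4,215+y/5-.4); s=lambda x,y:(85+(x-400)/5-.4,210+y/5-.4)
F=plane("top",[t(190,187),t(205,250),t(210,332)],.118);print("funnel rim c, grip line",F, "tri rim",tri(s(550,157),t(190,187)),"grip end",tri(s(547,38),t(210,335)))
d=F[0]-F[2];print("yaw",np.degrees(np.arctan2(d[1],d[0])),np.linalg.norm(d)); d=F[1]-F[2];print("yaw strip",np.degrees(np.arctan2(d[1],d[0])))
e=np.radians(42)
base=np.array([.474,.1005,.030]); g=base+.055*a; g[2]=.033
Rd=frame(u,-Z); Ri=frame(u,-(np.sin(e)*a+np.cos(e)*Z)); zi=Ri.apply([0,0,1])
p0=np.array([.207,-.563,.245])
print("A",row(g+[0,.06,.30],Rd,p0)); print("B",row(g-.13*zi,Ri,p0)); print(g,zi)
E
```

```text
['PlanningError', 'camera_model', 'read_state', 'sign_off', 'snapshot', 'tip_reach'] 0.022
funnel rim c, grip line [[ 0.4924 -0.3335  0.118 ]
 [ 0.4617 -0.3415  0.118 ]
 [ 0.4217 -0.3447  0.118 ]] tri rim (array([ 0.4926, -0.3358,  0.1202]), np.float64(0.005707701999685157)) grip end (array([ 0.4202, -0.3471,  0.1132]), np.float64(0.0017294395228697943))
yaw 9.022494262395893 0.07157126080341983
yaw strip 4.592363543766363
A [0.511, -0.641, -0.09, -0.001, -0.001, -1.378]
B [0.507, -0.672, 0.114, -0.505, -0.613, -1.311]
[0.4653 0.1548 0.033 ] [ 0.1058 -0.6607 -0.7431]
```

apply_moves(motion=[[[0.511, -0.641, -0.09, 0, 0, -1.378], [0.511, -0.641, -0.09, 0, 0, -1.378], [0.511, -0.641, -0.09, 0, 0, -1.378], [0.511, -0.641, -0.09, 0, 0, -1.378], [0.511, -0.641, -0.09, 0, 0, -1.378], [0.511, -0.641, -0.09, 0, 0, -1.378], [0.511, -0.641, -0.09, 0, 0, -1.378], [0.511, -0.641, -0.09, 0, 0, -1.378], [0.511, -0.641, -0.09, 0, 0, -1.378], [0.511, -0.641, -0.09, 0, 0, -1.378], [0.511, -0.641, -0.09, 0, 0, -1.378], [0.511, -0.641, -0.09, 0, 0, -1.378], [0.511, -0.641, -0.09, 0, 0, -1.378], [0.511, -0.641, -0.09, 0, 0, -1.378], [0.511, -0.641, -0.09, 0, 0, -1.378], [0.511, -0.641, -0.09, 0, 0, -1.378]]], fingers=1)

```text
t: 2.1
tool_pos: [0.4654, 0.2133, 0.3348]
eef_rot: [0.649, 0.761, -0.0, 0.0]
ft_force: [0.2, -1.3, -0.7]
opening: 1.0
finger_force: 0.0
```

```bash
cat >> h.py <<'E'
def ori(e): e=np.radians(e); return frame(u,-(np.sin(e)*a+np.cos(e)*Z))
base=np.array([.474,.1005,.030]); g=base+.055*a; g[2]=.036
E
python3 - <<'E'
from h import *
s=read_state(); print(s["t"],s["tool_pos"],s["joints"])
Ri=ori(42); zi=Ri.apply([0,0,1])
print("B",row(g-.13*zi,Ri)); print("C",row(g,Ri))
E
```

```text
2.1 [0.4654 0.2133 0.3348] [ 0.3635 -0.1071  1.2666 -0.0004  1.9821  0.2058]
B [0.031, -0.009, 0.2, -0.0, -0.733, -0.001]
C [-0.056, -0.009, 0.297, -0.0, -0.733, -0.001]
```

apply_moves(motion=[[[0.031, -0.009, 0.2, 0, -0.733, 0], [0.031, -0.009, 0.2, 0, -0.733, 0], [0.031, -0.009, 0.2, 0, -0.733, 0], [0.031, -0.009, 0.2, 0, -0.733, 0], [0.031, -0.009, 0.2, 0, -0.733, 0], [0.031, -0.009, 0.2, 0, -0.733, 0], [0.031, -0.009, 0.2, 0, -0.733, 0]]])

```text
t: 2.98
tool_pos: [0.4531, 0.2432, 0.138]
eef_rot: [0.608, 0.71, -0.229, 0.272]
ft_force: [-0.0, 0.2, 0.3]
opening: 1.002
finger_force: 0.0
```

```bash
python3 - <<'E'
from h import *
s=read_state(); print(s["t"],s["tool_pos"],s["joints"])
print("C",row(g,ori(42)))
snap("scene","s1")
E
```

```text
2.975 [0.4531 0.2432 0.138 ] [ 0.7763  0.1891  1.4608 -0.612   1.8997  0.5416]
C [0.001, -0.002, 0.132, 0.002, -0.005, -0.005]
```

View pics/s1.png

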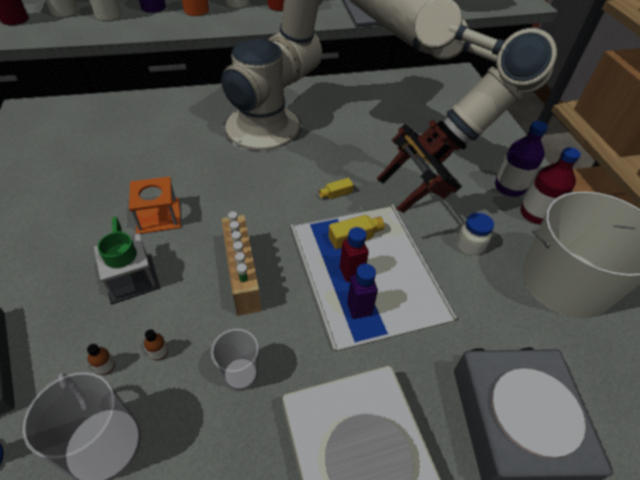

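The scene view shows the open gripper tilted over the bottle at about (425,170), lined up with the yellow bottle (355,230) and clear of the jar (477,232).

apply_moves(motion=[[[0.001, -0.002, 0.05, 0, -0.005, -0.005], [0.001, -0.002, 0.09, 0, -0.005, -0.005], [0.001, -0.002, 0.115, 0, -0.005, -0.005], [0.001, -0.002, 0.132, 0, -0.005, -0.005], [0.001, -0.002, 0.132, 0, -0.005, -0.005], [0.001, -0.002, 0.132, 0, -0.005, -0.005]]])

```text
t: 3.78
tool_pos: [0.4643, 0.1576, 0.0372]
eef_rot: [0.604, 0.711, -0.234, 0.274]
ft_force: [-0.2, 0.4, -0.2]
opening: 1.001
finger_force: 0.0
```

```bash
python3 - <<'E'
from h import *
s=read_state(); print(s["t"],s["tool_pos"],s["joints"],s["ft_force"])
print("C",row(g,ori(42)))
E
```

```text
3.775 [0.4643 0.1576 0.0372] [ 0.6582  0.1556  1.6917 -0.636   1.6769  0.5522] [-0.1519  0.4236 -0.1868]
C [-0.001, 0.001, -0.0, 0.002, 0.004, 0.004]
```

Close the fingers.

apply_moves(motion=[[[0, 0, 0, 0, 0, 0], [0, 0, 0, 0, 0, 0], [0, 0, 0, 0, 0, 0], [0, 0, 0, 0, 0, 0], [0, 0, 0, 0, 0, 0], [0, 0, 0, 0, 0, 0]]], fingers=0.3)

```text
t: 4.53
tool_pos: [0.4637, 0.157, 0.0359]
eef_rot: [0.603, 0.711, -0.235, 0.274]
ft_force: [0.5, -0.5, -0.5]
opening: 0.498
finger_force: 30.0
```

```bash
python3 - <<'E'
from h import *
s=read_state(); print(s["t"],s["tool_pos"],s["joints"],s["ft_force"],s["opening"]*88,s["finger_force"])
E
```

```text
4.525 [0.4637 0.157  0.0359] [ 0.6581  0.1567  1.6935 -0.6361  1.6763  0.5522] [ 0.4862 -0.5448 -0.5091] 43.83219748825269 29.98443692922592
```

```bash
cat >> h.py <<'E'
import json,os
PL=np.array([.4740,.1052]); YAW=np.radians(5.3)
def brow(o,Rb):
    "row putting the held bottle's origin at o with orientation Rb (from saved grasp)"
    T=json.load(open("grasp.json")); Rt=Rb*R.from_quat(T["q"]); tcp=np.array(o)+Rb.apply(T["p"]); return row(tcp+Rt.apply([0,0,.003]),Rt)
def bup(tilt,yaw): return R.from_euler("z",yaw)*R.from_euler("x",-tilt,degrees=True)  # tilt 90: lying, mouth to +y
E
python3 - <<'E'
from h import *
s=read_state(); p=s["tool_pos"]; Rt=rot(); yt=Rt.apply([0,1,0]); yaw=np.arctan2(yt[1],yt[0]); print("yaw",np.degrees(yaw))
Rb=bup(90,yaw); ax=Rb.apply([0,0,1]); print(ax)
o=base-yt*((base-p)@yt); print("origin",o)
json.dump(dict(p=Rb.inv().apply(p-o).tolist(),q=(Rb.inv()*Rt).as_quat().tolist()),open("grasp.json","w"))
print("lift",brow(o+[0,0,.13],Rb)); 
print("half",brow(np.r_[PL+[-.01,.03],.13],bup(45,YAW))); print("up",brow(np.r_[PL,.11],bup(0,YAW))); print("low",brow(np.r_[PL,.008],bup(0,YAW)))
E
```

```text
yaw 9.327964280869407
[-0.1621  0.9868  0.    ]
origin [0.473  0.1003 0.03  ]
lift [-0.087, -0.0, -0.096, 0.0, 0.0, 0.0]
half [-0.082, -0.001, -0.113, 0.023, 0.785, 0.066]
up [-0.132, 0.001, -0.058, -0.007, 1.57, 0.074]
low [-0.063, 0.001, 0.018, -0.007, 1.57, 0.074]
```

apply_moves(motion=[[[-0.02, 0, -0.022, 0, 0, 0], [-0.05, 0, -0.055, 0, 0, 0], [-0.087, 0, -0.096, 0, 0, 0], [-0.087, 0, -0.096, 0, 0, 0], [-0.086, 0, -0.1, 0.004, 0.14, 0.01], [-0.085, 0, -0.104, 0.008, 0.28, 0.02], [-0.084, 0, -0.107, 0.012, 0.42, 0.035], [-0.083, -0.001, -0.11, 0.016, 0.56, 0.045], [-0.082, -0.001, -0.113, 0.02, 0.68, 0.055], [-0.082, -0.001, -0.113, 0.023, 0.785, 0.066], [-0.082, -0.001, -0.113, 0.023, 0.785, 0.066], [-0.082, -0.001, -0.113, 0.023, 0.785, 0.066]]])

```text
t: 6.02
tool_pos: [0.4603, 0.1719, 0.1735]
eef_rot: [0.673, 0.739, 0.014, -0.018]
ft_force: [-0.7, 0.1, -0.7]
opening: 0.495
finger_force: 30.0
```

```bash
python3 - <<'E'
from h import *
s=read_state(); print(s["t"],s["tool_pos"],s["joints"],s["ft_force"],s["opening"]*88,s["finger_force"])
print("up",brow(np.r_[PL,.11],bup(0,YAW))); print("low",brow(np.r_[PL,.011],bup(0,YAW)))
E
```

```text
6.025 [0.4603 0.1719 0.1735] [ 0.2578 -0.2122  1.6481  0.0457  1.7027  0.1697] [-0.6913  0.0671 -0.7171] 43.54201574092034 29.984327852725983
up [-0.074, 0.007, 0.003, -0.004, 0.788, -0.003]
low [-0.078, 0.008, 0.102, -0.004, 0.788, -0.003]
```

apply_moves(motion=[[[-0.012, 0.001, 0, 0, 0.13, 0], [-0.025, 0.002, 0, 0, 0.26, 0], [-0.037, 0.003, 0.001, 0, 0.39, 0], [-0.05, 0.005, 0.002, -0.002, 0.52, -0.002], [-0.062, 0.006, 0.003, -0.003, 0.65, -0.003], [-0.074, 0.007, 0.003, -0.004, 0.788, -0.003], [-0.074, 0.007, 0.003, -0.004, 0.788, -0.003], [-0.074, 0.007, 0.003, -0.004, 0.788, -0.003]]])

```text
t: 7.02
tool_pos: [0.4746, 0.0999, 0.168]
eef_rot: [0.614, 0.677, 0.272, -0.299]
ft_force: [-0.3, 0.7, -0.7]
opening: 0.501
finger_force: 30.0
```

```bash
python3 - <<'E'
from h import *
s=read_state(); print(s["t"],s["tool_pos"],s["joints"],s["ft_force"],s["opening"]*88,s["finger_force"])
print("up",brow(np.r_[PL,.11],bup(0,YAW))); print("low",brow(np.r_[PL,.011],bup(0,YAW)))
snap("scene","s2")
i=snap("top"); S=cv2.imread("pics/s2.png")
cv2.imwrite("pics/c2.png",np.hstack([cv2.resize(S[120:340,230:430],None,fx=2,fy=2),cv2.resize(i[120:340,200:400,::-1],None,fx=2,fy=2)]))
E
```

```text
7.025 [0.4746 0.0999 0.168 ] [-0.3421 -0.0888  1.7376  0.767   1.8341 -0.3638] [-0.2838  0.6945 -0.7292] 44.11436658300291 29.98462826013565
up [-0.001, -0.0, -0.0, 0.0, 0.0, 0.002]
low [-0.074, -0.0, 0.067, 0.0, 0.0, 0.002]
```

View pics/c2.png

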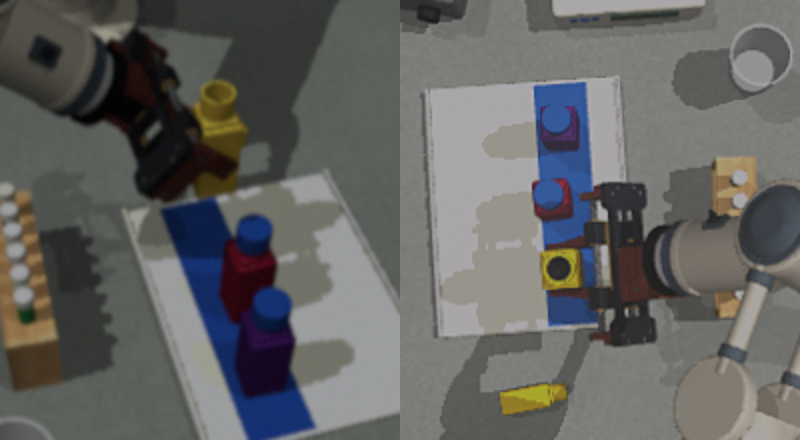

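The crop shows the yellow bottle upright in the gripper with its mouth at (558,268). The magenta bottle (550,197) lies just outside the gripper body, and the wrist is well above the rack (735,235). Lowering now.

apply_moves(motion=[[[-0.025, 0, 0.022, 0, 0, 0.002], [-0.05, 0, 0.045, 0, 0, 0.002], [-0.066, 0, 0.06, 0, 0, 0.002], [-0.074, 0, 0.067, 0, 0, 0.002], [-0.074, 0, 0.067, 0, 0, 0.002], [-0.074, 0, 0.067, 0, 0, 0.002]]])

```text
t: 7.88
tool_pos: [0.4755, 0.0992, 0.0695]
eef_rot: [0.615, 0.677, 0.274, -0.299]
ft_force: [0.3, -1.1, -0.8]
opening: 0.5
finger_force: 30.0
```

```bash
python3 - <<'E'
from h import *
s=read_state(); print(s["t"],s["tool_pos"],s["joints"],s["ft_force"],s["opening"]*88,s["finger_force"])
for z in(.011,.009,.007,.005): print(z,brow(np.r_[PL,z],bup(0,YAW)))
E
```

```text
7.875 [0.4755 0.0992 0.0695] [-0.3443  0.0088  1.8283  0.7436  1.6965 -0.4956] [ 0.3195 -1.1291 -0.8242] 43.95864470796119 29.984505772590637
0.011 [-0.001, -0.001, 0.001, 0.003, -0.002, 0.001]
0.009 [-0.002, -0.001, 0.002, 0.003, -0.002, 0.001]
0.007 [-0.004, -0.001, 0.004, 0.003, -0.002, 0.001]
0.005 [-0.005, -0.001, 0.005, 0.003, -0.002, 0.001]
```

apply_moves(motion=[[[-0.001, -0.001, 0.001, 0.003, -0.002, 0], [-0.002, -0.001, 0.002, 0.003, -0.002, 0], [-0.003, -0.001, 0.003, 0.003, -0.002, 0], [-0.004, -0.001, 0.0035, 0.003, -0.002, 0], [-0.004, -0.001, 0.0035, 0.003, -0.002, 0]]])

```text
t: 8.5
tool_pos: [0.4739, 0.0993, 0.064]
eef_rot: [0.614, 0.677, 0.272, -0.3]
ft_force: [-1.1, -0.6, 6.2]
opening: 0.498
finger_force: 30.0
```

```bash
python3 - <<'E'
from h import *
s=read_state(); print(s["t"],s["tool_pos"],s["ft_force"],s["ft_torque"])
for z in(.009,.007,.005): print(z,brow(np.r_[PL,z],bup(0,YAW)))
E
```

```text
8.5 [0.4739 0.0993 0.064 ] [-1.1349 -0.6481  6.222 ] [0.1485 0.3279 0.1227]
0.009 [0.002, 0.001, -0.002, -0.001, -0.001, 0.0]
0.007 [0.0, 0.001, -0.0, -0.001, -0.001, 0.0]
0.005 [-0.001, 0.001, 0.001, -0.001, -0.001, 0.0]
```

apply_moves(motion=[[[0, 0, 0, 0, 0, 0], [0, 0, 0, 0, 0, 0], [0, 0, 0, 0, 0, 0], [0, 0, 0, 0, 0, 0]]], fingers=0.66)

```text
t: 9.0
tool_pos: [0.4738, 0.0991, 0.0629]
eef_rot: [0.615, 0.677, 0.271, -0.3]
ft_force: [0.6, 1.2, 0.4]
opening: 0.656
finger_force: 0.0
```

apply_moves(motion=[[[0, 0, -0.01, 0, 0, 0], [0, 0, -0.03, 0, 0, 0], [0, 0, -0.06, 0, 0, 0], [0, 0, -0.1, 0, 0, 0], [0, 0, -0.15, 0, 0, 0], [0, 0, -0.2, 0, 0, 0], [0, 0, -0.2, 0, 0, 0]]])

```text
t: 9.88
tool_pos: [0.4895, -0.0515, 0.2009]
eef_rot: [0.616, 0.677, 0.273, -0.297]
ft_force: [0.4, 0.8, 0.1]
opening: 0.66
finger_force: 0.0
```

```bash
python3 - <<'E'
from h import *
s=read_state(); print(s["t"],s["tool_pos"],s["joints"],s["ft_force"],s["opening"]*88)
S=snap("scene","s3");i=snap("top","t3")
cv2.imwrite("pics/c3.png",np.hstack([cv2.resize(S[150:350,280:480],None,fx=2,fy=2),cv2.resize(i[150:300,210:310],None,fx=4,fy=4)[:400]])[:,:,::-1])
cv2.imwrite("pics/c3.png",cv2.hconcat([cv2.resize(S[180:340,290:390,::-1],None,fx=3.75,fy=3.75,interpolation=2),cv2.resize(i[150:310,210:310,::-1],None,fx=3.75,fy=3.75,interpolation=2)]))
E
```

```text
9.875 [ 0.4895 -0.0515  0.2009] [-0.5767  0.0829  1.5051  0.7035  2.031  -0.506 ] [0.3985 0.8186 0.0825] 58.0703319780883
```

View pics/c3.png

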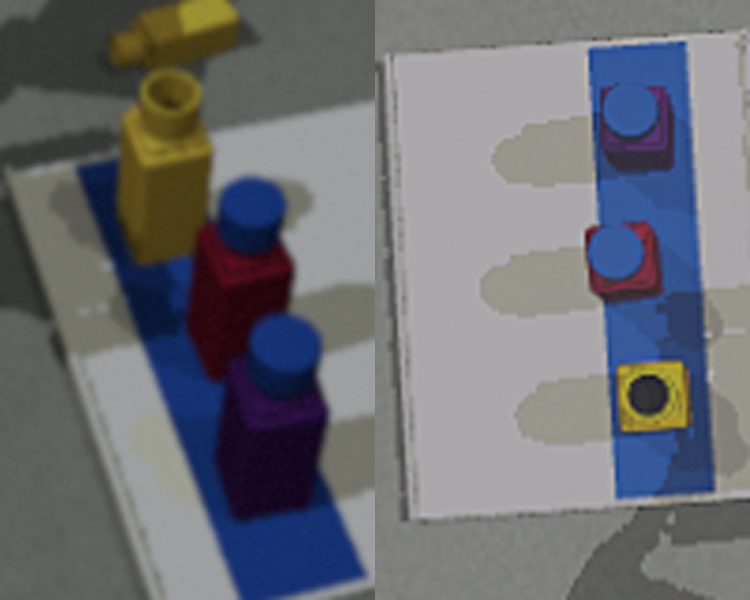

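The crop shows the yellow bottle standing squarely on the stripe in the gap. Its mouth is at (648,395) in the top half and (171,92) in the scene half. The neighbours are unmoved.

```bash
python3 - <<'E'
from h import *
t=(210+(648-375)/3.75-.4,150+395/3.75-.4); s=(290+171/3.75-.4,180+92/3.75-.4)
print("mouth plane",plane("top",[t],.133),plane("scene",[s],.133),tri(s,t))
im=cv2.imread("pics/top0.png"); hsv=cv2.cvtColor(im,cv2.COLOR_BGR2HSV)
m=cv2.inRange(hsv,(50,120,40),(80,255,255)); sub=(m>0)&(hsv[:,:,2]>130); 
ys,xs=np.nonzero(sub); k=(ys>266)&(ys<282)&(xs>440)&(xs<490)
P=plane("top",np.c_[xs[k],ys[k]],.118); c=P.mean(0); w,v=np.linalg.eigh(np.cov((P-c)[:,:2].T)); d=v[:,1]*np.sign(v[0,1]); print("grip centroid",c,"xmin",P[:,0].min(),"yaw",np.degrees(np.arctan2(d[1],d[0])),k.sum())
ys,xs=np.nonzero(m); Q=[]
for r in range(238,262):
    x=xs[(ys==r)&(xs>430)&(xs<500)]
    if len(x): Q.append((x.max()+.5,r))
Q=plane("top",Q,.118)
A=np.c_[2*Q[:,:2],np.ones(len(Q))]; 
from scipy.optimize import least_squares
f=least_squares(lambda c:np.hypot(Q[:,0]-c[0],Q[:,1]-c[1])-.032,[.49,-.335]); print("rim centre",f.x,np.abs(f.fun).max())
s=read_state(); print(s["tool_pos"])
yw=np.radians(6.5); Rf=frame([np.sin(yw),-np.cos(yw),0],-Z); G=np.array([f.x[0]-.059*np.cos(yw),f.x[1]-.059*np.sin(yw),.107]);print(G)
print("hover",row(G+[0,0,.12],Rf)); 
E
```

```text
mouth plane [[0.4739 0.1049 0.133 ]] [[0.4772 0.1027 0.133 ]] (array([0.4738, 0.1044, 0.1294]), np.float64(0.0014217594980517802))
grip centroid [ 0.439  -0.3437  0.118 ] xmin 0.4216675570561662 yaw 6.081706306547572 44
rim centre [ 0.4924 -0.3358] 0.010484590486822608
[ 0.4883 -0.0489  0.1976]
[ 0.4338 -0.3425  0.107 ]
hover [-0.169, -0.082, -0.234, -0.644, -0.654, 1.454]
```

```bash
cat >> h.py <<'E'
yw=np.radians(6.3); Rf=frame([np.sin(yw),-np.cos(yw),0],-Z); G=np.array([.4338,-.3433,.107])
E
python3 - <<'E'
from h import *
s=read_state(); p=s["tool_pos"]; R0=rot()
print("raise",np.round(R0.inv().apply([0,0,.1]),3)); print("hover",row(G+[0,0,.19],Rf))
E
```

```text
raise [ 0.074 -0.    -0.067]
hover [-0.118, -0.082, -0.282, -0.645, -0.653, 1.457]
```

apply_moves(motion=[[[0.037, 0, -0.033, 0, 0, 0], [0.074, 0, -0.067, 0, 0, 0], [-0.118, -0.082, -0.282, -0.645, -0.653, 1.457], [-0.118, -0.082, -0.282, -0.645, -0.653, 1.457], [-0.118, -0.082, -0.282, -0.645, -0.653, 1.457], [-0.118, -0.082, -0.282, -0.645, -0.653, 1.457], [-0.118, -0.082, -0.282, -0.645, -0.653, 1.457], [-0.118, -0.082, -0.282, -0.645, -0.653, 1.457], [-0.118, -0.082, -0.282, -0.645, -0.653, 1.457], [-0.118, -0.082, -0.282, -0.645, -0.653, 1.457], [-0.118, -0.082, -0.282, -0.645, -0.653, 1.457], [-0.118, -0.082, -0.282, -0.645, -0.653, 1.457], [-0.118, -0.082, -0.282, -0.645, -0.653, 1.457], [-0.118, -0.082, -0.282, -0.645, -0.653, 1.457]]], fingers=0.45)

```text
t: 11.72
tool_pos: [0.4343, -0.343, 0.2993]
eef_rot: [0.998, 0.056, -0.0, -0.001]
ft_force: [0.1, 0.7, -0.4]
opening: 0.446
finger_force: 0.0
```

```bash
python3 - <<'E'
from h import *
s=read_state(); print(s["t"],s["tool_pos"],s["joints"],s["ft_force"],s["opening"])
print("down",row(G,Rf))
E
```

```text
11.725 [ 0.4343 -0.343   0.2993] [-0.7307 -0.0147  1.2421  0.0014  1.9164  0.728 ] [ 0.0693  0.6759 -0.4447] 0.446446352050309
down [-0.0, 0.001, 0.189, -0.002, 0.0, 0.003]
```

apply_moves(motion=[[[0, 0.001, 0.05, -0.002, 0, 0.003], [0, 0.001, 0.1, -0.002, 0, 0.003], [0, 0.001, 0.13, -0.002, 0, 0.003], [0, 0.001, 0.155, -0.002, 0, 0.003], [0, 0.001, 0.175, -0.002, 0, 0.003], [0, 0.001, 0.189, -0.002, 0, 0.003], [0, 0.001, 0.189, -0.002, 0, 0.003], [0, 0.001, 0.189, -0.002, 0, 0.003]]])

```text
t: 12.72
tool_pos: [0.4349, -0.3441, 0.1121]
eef_rot: [0.999, 0.054, 0.001, 0.001]
ft_force: [-0.2, 0.0, -0.4]
opening: 0.452
finger_force: 0.0
```

```bash
python3 - <<'E'
from h import *
s=read_state(); print(s["t"],s["tool_pos"],s["ft_force"],row(G,Rf))
S=snap("scene","s4");i=snap("top","t4")
cv2.imwrite("pics/c4.png",cv2.hconcat([cv2.resize(S[180:310,60:190,::-1],None,fx=3,fy=3,interpolation=2),cv2.resize(i[210:340,400:530,::-1],None,fx=3,fy=3,interpolation=2)]))
E
```

```text
12.725 [ 0.4349 -0.3441  0.1121] [-0.1627  0.0272 -0.4009] [-0.001, -0.001, 0.002, 0.002, -0.001, -0.002]
```

View pics/c4.png

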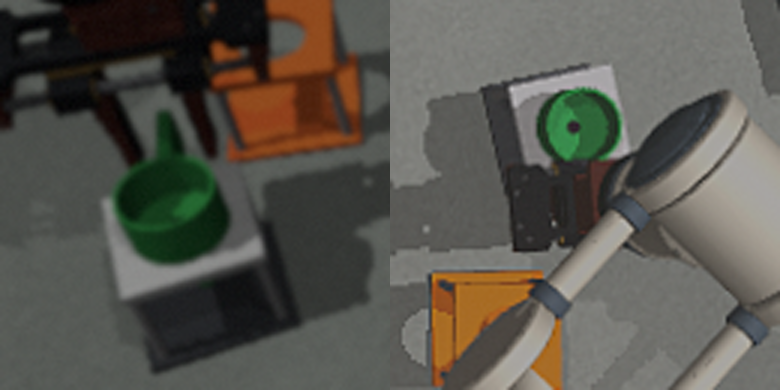

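The crop shows the fingers straddling the green grip (165,130), with tips at (135,145) and (200,135). They are clear of the cup and of the orange stand. Closing now.

apply_moves(motion=[[[0, 0, 0.002, 0, 0, 0], [0, 0, 0.002, 0, 0, 0], [0, 0, 0.002, 0, 0, 0], [0, 0, 0.002, 0, 0, 0], [0, 0, 0.002, 0, 0, 0], [0, 0, 0.002, 0, 0, 0], [0, 0, 0.002, 0, 0, 0]]], fingers=0)

```text
t: 13.7
tool_pos: [0.4346, -0.3437, 0.109]
eef_rot: [0.999, 0.054, -0.0, 0.001]
ft_force: [-0.2, 0.8, 0.3]
opening: 0.117
finger_force: 30.0
```

apply_moves(motion=[[[0, 0, -0.005, 0, 0, 0], [0, 0, -0.015, 0, 0, 0], [0, 0, -0.03, 0, 0, 0], [0, 0, -0.055, 0, 0, 0], [0, 0, -0.085, 0, 0, 0], [0, 0, -0.12, 0, 0, 0], [0, 0, -0.155, 0, 0, 0], [0, 0, -0.18, 0, 0, 0], [0, 0, -0.18, 0, 0, 0], [0, 0, -0.18, 0, 0, 0]]])

```text
t: 14.95
tool_pos: [0.4345, -0.3434, 0.2881]
eef_rot: [0.999, 0.054, -0.0, 0.0]
ft_force: [0.6, 0.8, -1.1]
opening: 0.109
finger_force: 30.0
```

```bash
python3 - <<'E'
from h import *
s=read_state(); print(s["t"],s["tool_pos"],s["joints"],s["ft_force"],s["opening"]*88,s["finger_force"])
S=snap("scene","s5");i=snap("top","t5")
cv2.imwrite("pics/c5.png",cv2.hconcat([cv2.resize(S[130:290,60:220,::-1],None,fx=2.5,fy=2.5,interpolation=2),cv2.resize(i[190:350,400:560,::-1],None,fx=2.5,fy=2.5,interpolation=2)]))
E
```

```text
14.95 [ 0.4345 -0.3434  0.2881] [-0.7296 -0.0202  1.2673 -0.0011  1.8947  0.7325] [ 0.6021  0.7536 -1.1483] 9.587440018944989 29.967118799686432
```

View pics/c5.png

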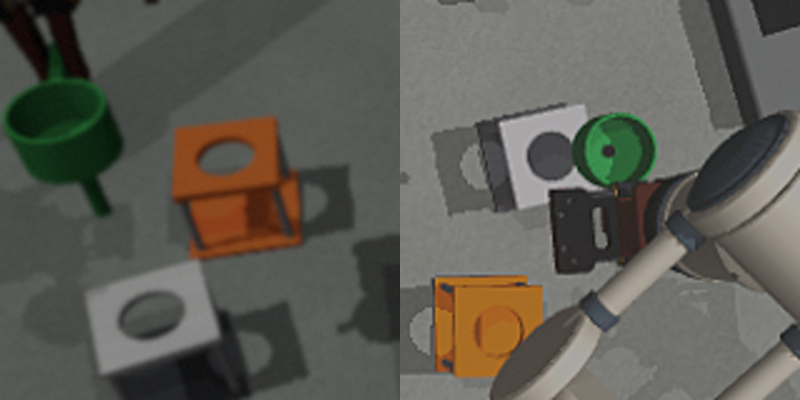

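The crop shows the funnel held free of its stand, with the cup at (63,130), the spout tip at (103,210), and the empty stand below.

```bash
cat >> h.py <<'E'
Mth=np.array([.4739,.1049,.133]); OFF=np.array([.0578,.0079,-.089])
E
python3 - <<'E'
from h import *
s=read_state(); p=s["tool_pos"]; R0=rot(); sp=p+OFF; print("spout pred",sp,"scene at that z",plane("scene",[(60+103/2.5-.3,130+213/2.5-.3)],sp[2]))
i=cv2.imread("pics/t5.png")
print("rim c from top",plane("top",[(400+614/2.5-.3,190+149/2.5-.3)],sp[2]+.098), "expect",sp[:2])
tgt=Mth+[0,0,.06]-OFF; print("move",np.round(R0.inv().apply(tgt-p),3),"tool axes x,y",R0.apply([1,0,0]),R0.apply([0,1,0]),R0.apply([0,0,1]))
E
```

```text
spout pred [ 0.4921 -0.3353  0.1983] scene at that z [[ 0.496  -0.339   0.1983]]
rim c from top [[ 0.5023 -0.7082  0.2963]] expect [ 0.4921 -0.3353]
move [ 0.029 -0.44   0.006] tool axes x,y [ 0.9941  0.108  -0.002 ] [ 0.108  -0.9941 -0.0007] [-0.0021  0.0005 -1.    ]
```

apply_moves(motion=[[[0.001, -0.015, 0, 0, 0, 0], [0.003, -0.045, 0, 0, 0, 0], [0.005, -0.085, 0, 0, 0, 0], [0.008, -0.125, 0, 0, 0, 0], [0.011, -0.165, 0, 0, 0, 0], [0.014, -0.205, 0, 0, 0, 0], [0.016, -0.245, 0, 0, 0, 0], [0.019, -0.285, 0, 0, 0, 0], [0.021, -0.325, 0, 0, 0, 0], [0.024, -0.365, 0, 0, 0, 0], [0.026, -0.4, 0, 0, 0, 0], [0.028, -0.425, 0, 0, 0, 0], [0.029, -0.44, 0, 0, 0, 0], [0.029, -0.44, 0, 0, 0, 0], [0.029, -0.44, 0, 0, 0, 0]]])

```text
t: 16.92
tool_pos: [0.4158, 0.0966, 0.2883]
eef_rot: [0.999, 0.054, -0.0, 0.001]
ft_force: [0.3, -0.3, -1.6]
opening: 0.111
finger_force: 30.0
```

```bash
python3 - <<'E'
from h import *
s=read_state(); p=s["tool_pos"]; R0=rot(); print(s["t"],p,s["joints"],s["ft_force"],s["opening"]*88)
yt=R0.apply([0,1,0]); print("yaw",np.degrees(np.arctan2(yt[0],-yt[1])), "tilt",R0.apply([0,0,1]))
S=snap("scene","s6");i=snap("top","t6")
cv2.imwrite("pics/c6.png",cv2.hconcat([cv2.resize(S[140:260,290:410,::-1],None,fx=3.3,fy=3.3,interpolation=2),cv2.resize(i[200:320,220:340,::-1],None,fx=3.3,fy=3.3,interpolation=2)]))
E
```

```text
16.925 [0.4158 0.0966 0.2883] [ 0.1497 -0.3577  1.5625 -0.0017  1.9373  1.6121] [ 0.2541 -0.2652 -1.5787] 9.76314652944248
yaw 6.175234257608634 tilt [-0.0003 -0.0017 -1.    ]
```

View pics/c6.png

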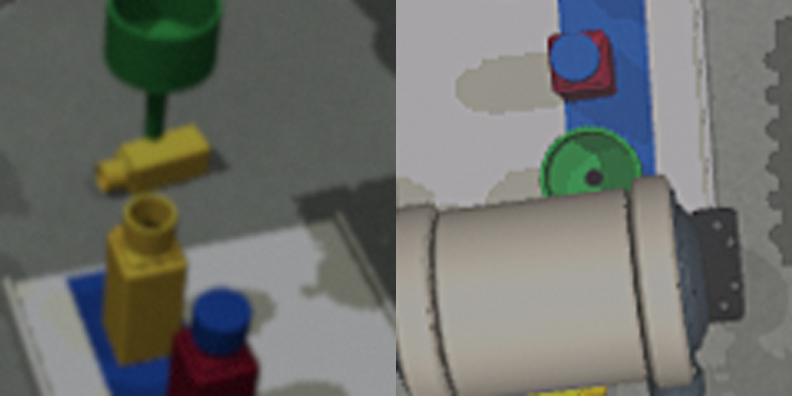

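The crop shows the funnel above the bottle with its spout tip at (154,137) and the bottle's mouth at (150,213). The top half shows the rim centre at about (591,177) and the spout hole at (594,177).

```bash
python3 - <<'E'
from h import *
p=read_state()["tool_pos"]; sp=p+OFF; print("pred",sp)
sc=lambda x,y:(290+x/3.3-.35,140+y/3.3-.35); tp=lambda x,y:(220+(x-396)/3.3-.35,200+y/3.3-.35)
print("scene tip",plane("scene",[sc(154,137)],sp[2]),"scene mouth",plane("scene",[sc(150,213)],.133))
print("top rim",plane("top",[tp(591,177)],sp[2]+.098),"hole",plane("top",[tp(594,177)],sp[2]+.036),plane("top",[tp(594,177)],sp[2]))
print("tri tip/hole",tri(sc(154,137),tp(594,177)))
# rim circle fit (upper half of green contour, top view)
im=cv2.cvtColor(cv2.imread("pics/t6.png"),cv2.COLOR_BGR2RGB); k=blobs(im,"green")[0]; k=k[(k[:,1]<247)&(k[:,1]>230)]
Q=plane("top",k,sp[2]+.098)[:,:2]
from scipy.optimize import least_squares
f=least_squares(lambda c:np.hypot(*(Q-c).T)-.032,[.474,.105],loss="soft_l1",f_scale=.001); print("rim fit",f.x,np.abs(f.fun).mean())
E
```

```text
pred [0.4737 0.1043 0.1994]
scene tip [[0.4791 0.1006 0.1994]] scene mouth [[0.4773 0.1025 0.133 ]]
top rim [[0.4744 0.1018 0.2974]] hole [[0.4757 0.1043 0.2354]] [[0.4764 0.1069 0.1994]]
tri tip/hole (array([0.4758, 0.1044, 0.196 ]), np.float64(0.005576600657357253))
rim fit [0.4712 0.1021] 0.002895359939039836
```

apply_moves(motion=[[[0, -0.001, 0.01, 0, 0, 0], [-0.001, -0.002, 0.023, 0, 0, 0], [-0.001, -0.002, 0.036, 0, 0, 0], [-0.001, -0.002, 0.046, 0, 0, 0], [-0.001, -0.002, 0.052, 0, 0, 0], [-0.001, -0.002, 0.055, 0, 0, 0], [-0.001, -0.002, 0.055, 0, 0, 0], [-0.001, -0.002, 0.055, 0, 0, 0], [-0.001, -0.002, 0.055, 0, 0, 0], [-0.001, -0.002, 0.055, 0, 0, 0]]])

```text
t: 18.27
tool_pos: [0.4147, 0.099, 0.2336]
eef_rot: [0.999, 0.054, 0.0, 0.001]
ft_force: [-0.5, 1.2, -0.3]
opening: 0.111
finger_force: 30.0
```

```bash
python3 - <<'E'
from h import *
P=[]
for _ in range(4): S=snap("scene"); P.append(read_state()["tool_pos"])
p=np.mean(P,0); i=snap("top"); print(read_state()["t"],p,"spout",p+OFF,"err",p+OFF-Mth,read_state()["ft_force"])
cv2.imwrite("pics/c7.png",cv2.hconcat([cv2.resize(S[160:260,290:390,::-1],None,fx=4,fy=4,interpolation=2),cv2.resize(i[200:300,230:330,::-1],None,fx=4,fy=4,interpolation=2)]))
E
```

```text
18.525 [0.4147 0.0989 0.2335] spout [0.4725 0.1068 0.1445] err [-0.0014  0.0019  0.0115] [ 0.2916  0.2902 -1.198 ]
```

View pics/c7.png

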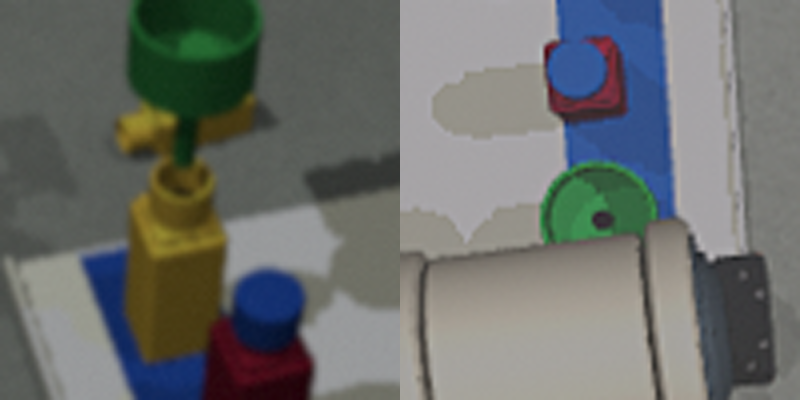

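The crop shows the spout tip at (185,168), just above the mouth centre at (183,180), and about 1 mm off sideways. I'll trim that, settle and hand in.

apply_moves(motion=[[[0.0005, 0.001, 0.001, 0, 0, 0], [0.0005, 0.001, 0.001, 0, 0, 0], [0.0005, 0.001, 0.001, 0, 0, 0], [0.0005, 0.001, 0.001, 0, 0, 0], [0.0005, 0.001, 0.001, 0, 0, 0], [0.0005, 0.001, 0.001, 0, 0, 0]]])

```text
t: 19.27
tool_pos: [0.4152, 0.098, 0.2324]
eef_rot: [0.999, 0.054, -0.0, 0.001]
ft_force: [-0.2, 0.6, -0.5]
opening: 0.106
finger_force: 30.0
```

```bash
python3 - <<'E'
from h import *
s=read_state(); print(s["tool_pos"]+OFF-Mth,s["dq"],s["opening"])
print(sign_off())
E
```

```text
[-0.0009  0.001   0.0104] [-0.0015  0.0006  0.0004 -0.0005  0.0013 -0.0017] 0.10597920614430204
the job is handed in; nothing more can be done
None
```

The yellow bottle stands upright on the blue stripe in the gap, and the funnel is held still and upright with its spout about 10 mm above the mouth, centred to within about 1.5 mm by my measurements; I handed the job in at about 19 s of the 67 s allowed.

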